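# Half-exposed test strip: wind the timer, hold the shutter half open

### The arm

A 6-joint arm with a two-finger parallel gripper is mounted at the origin on the work surface. World frame = base frame: x ahead of the robot, y to its left, z up, the work surface at z = 0. Lengths are in mm, angles in rad, forces in N, time in s.
With the tool pointing down it reaches from about 350 to 975 mm from the base axis. Payload 7.1 kg.
Tool frame: the origin (TCP) lies on the centre line of the jaws, within the pads' length; the fingertips stand 8 mm ahead of it and the grasp point (between the pads) lies 11 mm behind it; x points along the fingers, z is the direction in which the jaws open and shut, and the axes are right-handed (so a half turn about x gives the same grasp; the last joint's range is limited). The gripper opens to 88 mm and grips with 3 to 60 N. Pads are 20 mm wide; open, the fingers measure 115 mm over their backs; the gripper's body (75 mm by 178 mm) begins 61 mm behind the grasp point.
Start: joints at [-1.336, 0.423, 1.63, -0, 1.089, -0.019], TCP at [156.946, -604.957, 230.675] pointing down, gripper open.
Joint ranges: [-3, 3], [-0.9, 2.11], [0.09, 2.58], [-1.31, 4.45], [0.11, 2.69], [-2.54, 2.54]. Speed limits (rad/s): [2.39, 2.39, 3.01, 3.14, 3.14, 3.14].

### API

Orientations are given as a rotation vector (axis times angle).
In Python, from workcell import status, get_image, camera_params, close_job gives the robot as it stands. The module is installed in compiled form; this text tells all that it offers.
- The arm moves only by the tool apply_moves, never from a script. Its argument "increments" is a list of rows, each a list of 7 numbers: the closure in counts, from 0 (fully open) to 255 (shut), then the shift along the tool's x, y, z in mm, then the turn, a rotation vector about the tool's x, y, z in degrees. A call has exactly 8 rows; each row shifts and turns the commanded pose from where the row before left it, along the tool's axes as they then stand; what a row does not reach is not made up. A row lasts 1/8 s, in which the tool goes at most 62.5 mm and 10.7 degrees, less where a joint would pass 70% of its speed; a pose out of reach is approached as far as the arm can. A call with a gripper value outside its range is refused whole. The fingers move at their own pace and stop on an object; the grip force is fixed at half the most. Time passes only in rows, so rows that do not move let the fingers close, or fill a call up. It gives the time, the measured TCP pose, the force and the opening at its end, in the units of the state.
- status.get_obs(): the state, without advancing time (a new reading comes with each control period).
- get_image(name): name is "scene" or "top" or "wrist"; returns the picture (384x512x3 uint8, red, green, blue); there is no depth.
- camera_params(name): a dict with "camera_matrix" (3x3 intrinsics, pixels), "D" ([k1, k2, p1, p2, k3] as OpenCV has them; the pictures are not rectified), "rvec" (rotation vector, rad) and "tvec" (3), from world to camera coordinates, as OpenCV has them; the wrist camera has in their place "T_tool_cam" (4x4, takes a point from camera to tool coordinates, whose origin is the TCP and whose axes are the tool frame's). Camera axes: x right, y down, z forward; pixel columns grow to the right and rows downward; lengths in mm; the calibration is good to about 2 mm. A picture is of the moment at which its call begins: read the wrist's pose just before it. camera_params takes no time and is no camera call.
- close_job(): hands the job in, once; it reports no verdict.
The state is a dict: "t": time; "qpos": joint angles; "qvel": joint speeds; "joint_torque": joint torques, N m; "ee_pos": TCP position; "orientation": TCP orientation; "ft_force": force on the tool from outside, world axes, zero at the start; "moment": the same for the moment, N m; "width": finger opening in mm.
Only numpy, scipy, OpenCV 4.12 (cv2) and the standard library are available. Lean on these libraries where they do the work, as an engineer would, in place of code of your own. Each camera call takes 0.05 s, during which the arm holds its last target.

### The job

Make a half-exposure on the test strip: first wind the clockwork timer fully, turning its key clockwise in several partial turns until its pointer reaches the stop pin, keeping the tray's sprung shutter shut meanwhile. Then take the shutter's handle with the fingers and slide it against its spring to half travel, its edge level with the two studs and half of the strip showing, without opening it clearly past half on the way. Finish while still holding it there, still; knock or shift nothing else on the bench.

Things in the scene. Friction and masses are not known exactly. Their poses are not given: they have to be found in the camera images.
- tray: Exposure tray, fixed: grey box 150 (x) x 200 (y) x 40 mm tall, origin under its centre, z up, yaw within 46 deg, left or right of the timer. Copper test strip in its top, 60 mm (x) by 80 mm (y -88 to -8), hidden at first by the dark steel shutter. Guide rails along y at x = +-43 mm, top 52 mm above the bench, each with a round stud (8 mm wide, top 57 mm) at y -48, level with the strip's middle.
- window_mid (a point): middle of the test strip, 42 mm above the bench; axes as the tray's. At half travel the shutter's rear (-y) edge stands above this point.
- shutter (a joint): shutter's travel along the tray's +y in m: 0 shut (strip covered), 0.04 half, 0.08 wide open. A spring pulls it shut: 3.3 N when shut, 7.7 N at half, 12.1 N wide open (110 N/m), friction about 0.5 N; let go, it shuts by itself. Plate 74 x 84 mm, 3 mm thick, top 46.5 mm above the bench; shutter mass 150 g.
- shutter_grip (a point): grip point in the shutter's upright black handle: a bar 40 mm wide (tray x), 12 mm thick (tray y, the sliding way), from 46.5 to 88.5 mm above the bench. The point is in its middle, 73.5 mm above the bench; axes as the tray's. Shut, it is at x 0, y -18 mm of the tray; it moves with the shutter. Free space all round it above the rails.
- timer: Clockwork timer, fixed: grey box 100 x 100 x 50 mm, origin under its centre, z up, yaw within 46 deg. On its top a round aluminium dial (80 mm across), one small upright steel stop pin (7 mm across, 9 mm tall, 33 mm from the centre) and, in the centre, the winding key.
- key (a joint): turn of the winding key in rad, growing clockwise seen from above; starts at 0 to 0.7; 3.8 is fully wound, at a hard stop, with the key's thin pointer at the stop pin. Turning takes 0.09 N m at first and 0.14 N m at the end (a spring winds up); it stays where it is left when released, but can be turned back by hand.
- key_grip (a point): centre of the key's upright steel bar: 44 mm long (point's x), 10 mm thick (y), from 72 to 100 mm above the bench, on a 12 mm shaft; the point is on the turning axis, 86 mm above the bench; z up; turns with the key. The thin pointer lies low over the dial, out along the point's +x to 35 mm from the axis, top 57 mm above the bench.
- screwdriver: Loose screwdriver, 130 mm long, black handle, lying between the tray and the timer. To be left alone. Origin at the centre of its underside.
- flux_bottle: Loose amber flux bottle, 28 mm across, 55 mm tall, upright between the tray and the timer. To be left alone. Origin at the centre of its underside.
- solder_spool: Loose solder spool on its flat side, 50 mm across, 30 mm tall, between the tray and the timer, farther back. To be left alone. Origin at the centre of its underside.
- circuit_board: Loose green circuit board 70 x 50 mm, about 11 mm tall with its parts, flat on the bench at the left. To be left alone. Origin at the centre of its underside.
- tweezers: Loose steel tweezers, 110 mm long, 6 mm tall, flat on the bench at the right. To be left alone. Origin at the centre of its underside.
- tip_tin: Loose open brass tin, 64 mm across, 30 mm tall, at the back. To be left alone. Origin at the centre of its underside.
- parts_dish: Loose black parts dish 90 x 70 x 25 mm, at the back. To be left alone. Origin at the centre of its underside.
There are look-alikes about, which are no part of the job. Of the things that look like the timer, the largest one is meant.

How it is judged:
By the outcome, as a careful person would: the job done as asked, in the order asked, and still so for the second after the job is handed in, while the arm keeps its last pose, push and grip.
It also fails if it takes over 69 s, if anything falls off the work surface, if the arm or the gripper's body presses on something with over 40 N, if the wrist force passes 120 N, or if a joint passes its speed limit or range.

## Working session

There is one attempt and no reset: what is moved stays moved. The work goes in short steps, Python scripts to look and compute and a tool call to move; the robot and the scene stay as the last step left them, time stands still between calls to the robot, and variables do not carry over. Pictures are saved under pics/ and viewed, and the job is handed in when it is done.

Besides the shell and the picture viewer there is one more tool, called as name(argument=value, ...) on one line, values as JSON. apply_moves: Moves the arm, as the interface text tells. Its arguments: {"type":"object","properties":{"increments":{"type":"array"}},"required":["increments"]}

```bash
mkdir -p pics
python3 - <<'E'
from workcell import status,get_image,camera_params
import cv2
o=status.get_obs();print(o)
for n in("scene","top"):
    im=get_image(n);cv2.imwrite(f"pics/{n}0.png",im[:,:,::-1]);print(n,camera_params(n))
print(camera_params("wrist"))
E
```

```text
{'t': 0.0, 'qpos': array([-1.33601451e+00,  4.23797656e-01,  1.63063111e+00, -1.74006702e-05,
        1.08852498e+00, -1.90086392e-02]), 'qvel': array([ 3.89653389e-04, -7.08869315e-05,  3.82515833e-04, -1.82653641e-03,
       -1.41619944e-04, -3.93565917e-04]), 'joint_torque': array([-3.78195313e-03, -5.44632447e+01, -2.73671472e+01,  6.40626973e-02,
        2.27712805e-02, -1.11693560e-04]), 'ee_pos': array([ 156.82380714, -604.50299906,  229.95175424]), 'orientation': array([ 1.02108875,  1.31972923, -1.01968605]), 'ft_force': array([-0.38235802, -0.7286866 , -0.56616539]), 'moment': array([-0.02900638, -0.0513793 , -0.01440167]), 'width': 87.73856215573332}
scene {'camera_matrix': array([[383.24352046,   0.        , 252.35163388],
       [  0.        , 383.24352046, 193.13562604],
       [  0.        ,   0.        ,   1.        ]]), 'D': array([0.03193621, 0.        , 0.        , 0.        , 0.        ]), 'rvec': array([ 2.27769579,  1.32848404, -0.36990747]), 'tvec': array([-278.24222627, -417.8857102 , 1539.9032595 ])}
top {'camera_matrix': array([[394.77250326,   0.        , 2
[... 217 characters left out ...]
 , -2.11917246,  0.19364289]), 'tvec': array([  -1.92019441,  630.65879946, 1139.61634433])}
{'camera_matrix': array([[298.4175878 ,   0.        , 259.26624547],
       [  0.        , 298.4175878 , 190.29355903],
       [  0.        ,   0.        ,   1.        ]]), 'D': array([-0.01918971,  0.        ,  0.        ,  0.        ,  0.        ]), 'T_tool_cam': array([[ 5.94122038e-04, -2.40142092e-01,  9.70737566e-01,
        -1.54021745e+02],
       [ 7.19375592e-04, -9.70737384e-01, -2.40142487e-01,
         6.53370213e+01],
       [ 9.99999565e-01,  8.40998855e-04, -4.03984113e-04,
        -9.00564899e-01],
       [ 0.00000000e+00,  0.00000000e+00,  0.00000000e+00,
         1.00000000e+00]])}
```

View pics/scene0.png

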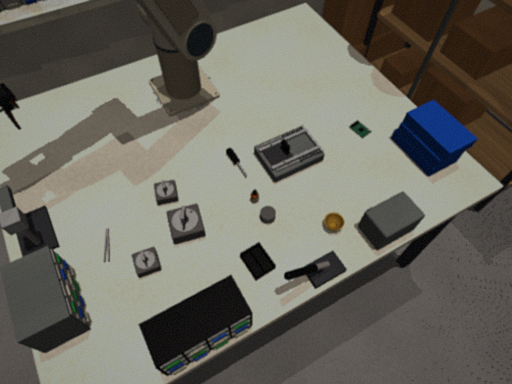

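View pics/top0.png

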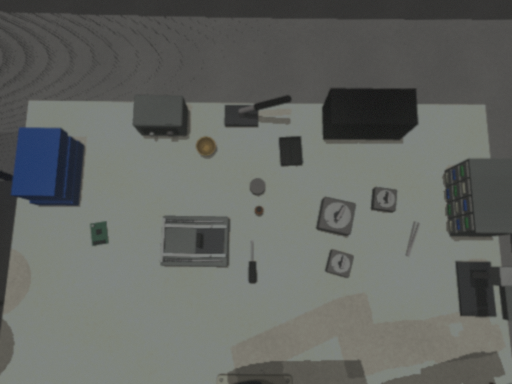

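Timer candidates in the top view are (337,216), the largest, and the smaller ones at (384,199) and (340,263). In the scene view they are (185,222), (166,191) and (147,262). The large one is meant. The tray is at (196,241) in the top view, with no look-alike. Next I'll check close crops.

```bash
cat > h.py <<'E'
import numpy as np,cv2
from workcell import status,get_image,camera_params
def cast(n,uv,z,pose=None):
    p=camera_params(n);K=p["camera_matrix"]
    uv=np.array(uv,float).reshape(-1,1,2)
    r=cv2.undistortPoints(uv,K,p["D"]).reshape(-1,2);r=np.c_[r,np.ones(len(r))]
    if n=="wrist":
        T=p["T_tool_cam"];R=cv2.Rodrigues(np.array(pose["orientation"]))[0]
        d=r@T[:3,:3].T@R.T;c=R@T[:3,3]+pose["ee_pos"]
    else:
        R=cv2.Rodrigues(p["rvec"])[0];d=r@R;c=-R.T@p["tvec"]
    return c+d*((z-c[2])/d[:,2])[:,None]
def proj(n,P,pose=None):
    p=camera_params(n);P=np.array(P,float).reshape(-1,3)
    if n=="wrist":
        T=p["T_tool_cam"];R=cv2.Rodrigues(np.array(pose["orientation"]))[0]
        Rc=R@T[:3,:3];c=R@T[:3,3]+pose["ee_pos"]
        rv=cv2.Rodrigues(Rc.T)[0];tv=-Rc.T@c
    else: rv,tv=p["rvec"],p["tvec"]
    return cv2.projectPoints(P,rv,tv,p["camera_matrix"],p["D"])[0].reshape(-1,2)
def br(im,g=0.5): return (255*(im/255.)**g).astype(np.uint8)
E
python3 - <<'E'
from h import *
im=br(cv2.imread("pics/top0.png"))
def crop(im,c,w,h,s): 
    x,y=c;return cv2.resize(im[y-h//2:y+h//2,x-w//2:x+w//2],None,fx=s,fy=s,interpolation=cv2.INTER_CUBIC)
cv2.imwrite("pics/c1.png",np.vstack([crop(im,(337,216),80,56,10)]))
cv2.imwrite("pics/c2.png",np.vstack([crop(im,(196,241),80,60,10)]))
print(cast("top",[(337,216)],50),cast("top",[(196,241)],45))
E
```

```text
[[ 565.09222704 -246.7156181    50.        ]] [[486.63540766 176.13207309  45.        ]]
```

View pics/c1.png

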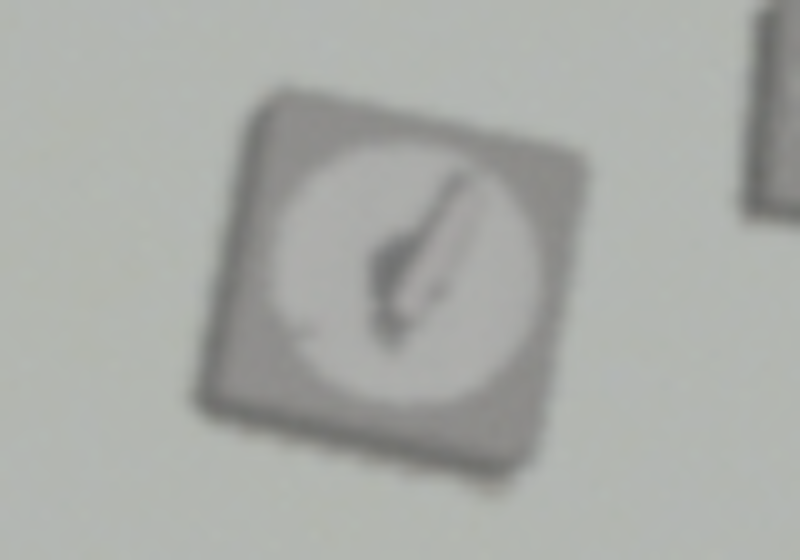

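View pics/c2.png

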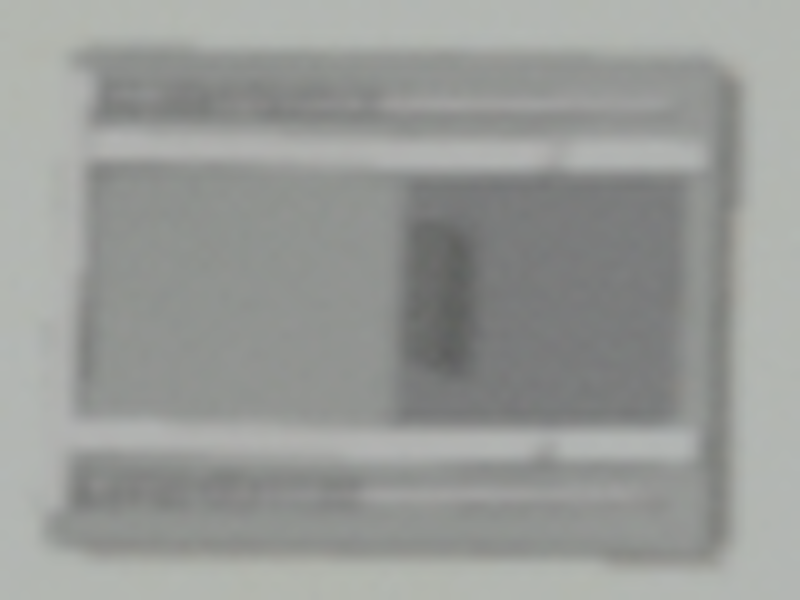

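```bash
cat >> h.py <<'E'
def plan(target,yaw=None,o=None,verbose=1):
    """target TCP world pos; yaw = world angle of jaw (tool z) axis. prints tool-frame total shift & turn"""
    o=o or status.get_obs();R=cv2.Rodrigues(o["orientation"])[0]
    d=R.T@(np.array(target)-o["ee_pos"])
    cur=np.arctan2(R[1,2],R[0,2])
    # residual tilt
    x=R[:,0];tilt=R.T@np.cross(x,[0,0,-1])
    print("t",round(o["t"],2),"pos",o["ee_pos"].round(1),"jawyaw",round(np.degrees(cur),1),"width",round(o["width"],1),"F",o["ft_force"].round(1),"q",o["qpos"].round(2))
    print(" shift tool",d.round(1)," tilt fix deg(tool y,z)",np.degrees(tilt).round(2))
    if yaw is not None:
        dy=(yaw-np.degrees(cur)+90)%180-90
        print(" turn about tool x (down):",round(-dy,1),"(or",round(-dy+180*np.sign(dy),1),")")
E
python3 -c "
from h import *
o=status.get_obs();print(cv2.Rodrigues(o['orientation'])[0].round(3))
plan([565,-247,230],o=o)"
```

```text
[[-0.     0.968  0.251]
 [ 0.001  0.251 -0.968]
 [-1.     0.    -0.001]]
t 0.1 pos [ 156.8 -604.5  230. ] jawyaw -75.5 width 87.9 F [ 0.3 -0.3 -0.1] q [-1.34  0.42  1.63 -0.    1.09 -0.02]
 shift tool [ 3.000e-01  4.849e+02 -2.436e+02]  tilt fix deg(tool y,z) [-0.   -0.08 -0.  ]
```

apply_moves(increments=[[0,0,30,-15,0,0,0],[0,0,50,-25,0,0,0],[0,0,55,-27,0,0,0],[0,0,55,-27,0,0,0],[0,0,55,-27,0,0,0],[0,0,55,-27,0,0,0],[0,0,55,-27,0,0,0],[0,0,55,-27,0,0,0]])

```text
t: 1.1
ee_pos: [504.3, -304.9, 230.5]
orientation: [1.02, 1.319, -1.02]
ft_force: [0.3, -0.6, -0.2]
width: 87.8
```

```bash
python3 -c "
from h import *
plan([565,-247,230])"
```

```text
t 1.1 pos [ 504.3 -304.9  230.5] jawyaw -75.5 width 87.8 F [ 0.3 -0.6 -0.2] q [-0.56  0.37  1.71 -0.    1.06  0.75]
 shift tool [  0.5  73.3 -40.8]  tilt fix deg(tool y,z) [-0.   -0.01  0.01]
```

apply_moves(increments=[[0,0,35,-20,0,0,0],[0,0,30,-15,0,0,0],[0,0,8,-6,0,0,0],[0,0,0,0,0,0,0],[0,0,0,0,0,0,0],[0,0,0,0,0,0,0],[0,0,0,0,0,0,0],[0,0,0,0,0,0,0]])

```text
t: 2.1
ee_pos: [563.3, -248.8, 230.8]
orientation: [1.021, 1.318, -1.021]
ft_force: [-0.0, 0.6, 0.4]
width: 87.9
```

```bash
cat > look.py <<'E'
import sys,pickle
from h import *
n=sys.argv[1]
o=status.get_obs();im=get_image("wrist")[:,:,::-1]
cv2.imwrite(f"pics/{n}_raw.png",im);pickle.dump({k:np.array(v) for k,v in o.items()},open(f"pics/{n}.pkl","wb"))
cv2.imwrite(f"pics/{n}.png",cv2.resize(br(im),(768,576),interpolation=cv2.INTER_CUBIC))
plan(o["ee_pos"],o=o)
E
python3 look.py w1
```

```text
t 2.1 pos [ 563.3 -248.8  230.8] jawyaw -75.5 width 87.9 F [-0.   0.6  0.4] q [-0.44  0.41  1.65 -0.    1.08  0.88]
 shift tool [0. 0. 0.]  tilt fix deg(tool y,z) [ 0.  0. -0.]
```

View pics/w1.png

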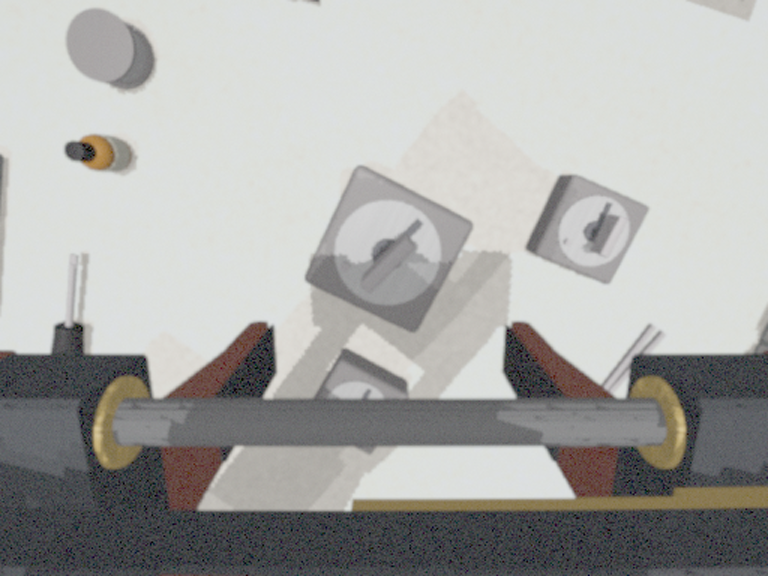

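Run:
```python
from h import *
im=br(cv2.imread("pics/w1_raw.png"),0.7)
c=im[105:225,200:320];cv2.imwrite("pics/w1c.png",cv2.resize(c,(600,600),interpolation=cv2.INTER_CUBIC))
```

```text
(no output)
```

View pics/w1c.png

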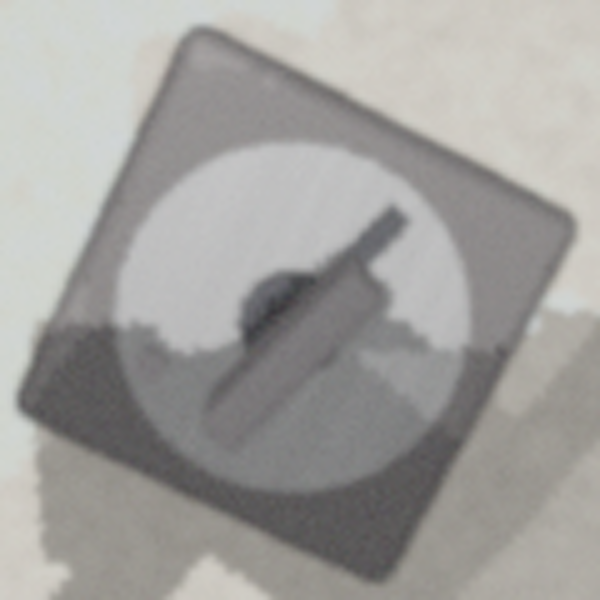

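Run:
```python
from h import *
import pickle
o=pickle.load(open("pics/w1.pkl","rb"))
f=lambda p:(np.array(p)/5+[200,105]-.4)
C=cast("wrist",[f(p) for p in [(195,25),(580,222),(380,584),(17,403)]],50,o);print(C.round(1),C.mean(0), [np.linalg.norm(C[i]-C[i-1]).round(1) for i in range(4)])
D=cast("wrist",[f((294,317))],51,o);print(D)
P=cast("wrist",[f((400,215))],56,o);print("tip",P,np.degrees(np.arctan2(*(P-C.mean(0))[0,1::-1])),np.linalg.norm((P-C.mean(0))[0,:2]))
# pix in the top view
ct=np.array([337-40,216-28]);C2=cast("top",np.array([(400,270),(460,175),(300,332)])/10+ct,54);print(C2)
a=np.radians(np.degrees(np.arctan2(*(P-C.mean(0))[0,1::-1])));c=C.mean(0)
u=np.array([np.cos(a),np.sin(a)]);v=np.array([-u[1],u[0]])
for s,t in((22,5),(22,-5),(-22,-5),(-22,5)):
    q=proj("wrist",[*(c[:2]+s*u+t*v),100],o)[0];print(((q+.4-[200,105])*5).round())
```

```text
[[ 627.7 -207.8   50. ]
 [ 608.  -301.2   50. ]
 [ 514.1 -280.5   50. ]
 [ 535.6 -187.9   50. ]] [ 571.36860408 -244.35703163   50.        ] [np.float64(94.2), np.float64(95.5), np.float64(96.1), np.float64(95.0)]
[[ 571.22119243 -244.63192737   51.        ]]
tip [[ 599.8042571  -261.26623724   56.        ]] -30.737750417933565 33.08334320082287
[[ 567.6164417  -245.95156357   54.        ]
 [ 596.64569716 -264.85707165   54.        ]
 [ 548.62371188 -215.4931385    54.        ]]
[355. 261.]
[391. 297.]
[231. 453.]
[194. 418.]
```

The crop confirms the big timer: centre (571,-244.5), bar and pointer at yaw -31°. The pin is at about 126°, so roughly 203° clockwise remain. I'll rotate the jaws to 59° and move over the axis.

```bash
python3 -c "
from h import *
plan([571,-244.5,150],59.3)"
```

```text
t 2.15 pos [ 563.3 -248.7  230.7] jawyaw -75.5 width 87.4 F [ 0.5 -0.1 -0.2] q [-0.44  0.41  1.65  0.    1.08  0.88]
 shift tool [80.7  8.5 -2.1]  tilt fix deg(tool y,z) [ 0.  0. -0.]
 turn about tool x (down): 45.2 (or -134.8 )
```

apply_moves(increments=[[0,20,4.5,-1,-8,0,0],[0,20,4,-1,-10,0,0],[0,20,0,0,-10,0,0],[0,20,0,0,-10,0,0],[0,0,0,0,-10,0,0],[0,0,0,0,-10,0,0],[0,0,0,0,-10,0,0],[0,0,0,0,-10,0,0]])

```text
t: 3.15
ee_pos: [570.9, -243.9, 150.7]
orientation: [-0.039, 1.57, 0.039]
ft_force: [0.0, -0.3, -0.4]
width: 87.8
```

apply_moves(increments=[[0,0,0,0,-10,0,0],[0,0,0,0,-10,0,0],[0,0,0,0,-10,0,0],[0,0,0,0,-10,0,0],[0,0,0,0,-10,0,0],[0,0,0,0,-6.5,0,0],[0,0,0,0,0,0,0],[0,0,0,0,0,0,0]])

```text
t: 4.15
ee_pos: [570.9, -243.9, 150.6]
orientation: [-0.801, 1.418, 0.801]
ft_force: [1.1, -0.3, -0.6]
width: 87.6
```

```bash
python3 look.py w2;python3 -c "
from h import *
plan([571,-244.5,83],59.3)
im=br(cv2.imread('pics/w2_raw.png'),.7)[80:300,130:390];cv2.imwrite('pics/w2c.png',cv2.resize(im,None,fx=3,fy=2.6999,interpolation=2) if 0 else cv2.resize(im,(709,600),interpolation=2))"
```

```text
t 4.15 pos [ 570.9 -243.9  150.6] jawyaw 58.9 width 87.6 F [ 1.1 -0.3 -0.6] q [-0.42  0.51  1.69  0.    0.93 -1.45]
 shift tool [0. 0. 0.]  tilt fix deg(tool y,z) [ 0.  0. -0.]
t 4.2 pos [ 570.9 -243.9  150.7] jawyaw 58.9 width 88.1 F [ 0.8  0.5 -0. ] q [-0.42  0.51  1.69  0.    0.93 -1.45]
 shift tool [67.7 -0.4 -0.4]  tilt fix deg(tool y,z) [-0.    0.    0.01]
 turn about tool x (down): -0.4 (or 179.6 )
```

View pics/w2c.png

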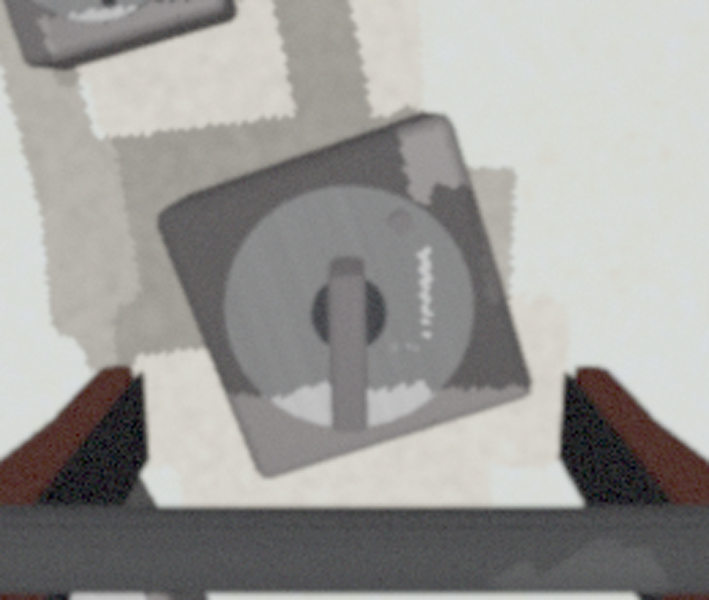

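Run:
```python
from h import *
import pickle
o=pickle.load(open("pics/w2.pkl","rb"))
f=lambda p:np.array(p)*[260/709,220/600]+[130,80]-.3
D=cast("wrist",[f((349,309))],51,o);print(D)
P=cast("wrist",[f((400,219))],59,o);v=(P-D)[0];print(P,np.hypot(*v[:2]),np.degrees(np.arctan2(v[1],v[0])))
B=cast("wrist",[f((348,260)),f((348,428))],100,o);print(B,B.mean(0))
```

```text
[[ 570.15577786 -244.0272764    51.        ]]
[[ 552.2816961  -215.11541948   59.        ]] 33.99085566390878 121.72546325508162
[[ 548.35127165 -230.87468865  100.        ]
 [ 587.74576716 -254.67356342  100.        ]] [ 568.04851941 -242.77412604  100.        ]
```

apply_moves(increments=[[0,20,-0.2,0,0,0,0],[0,20,0,0,0,0,0],[0,20,0,0,0,0,0],[0,7.5,0,0,0,0,0],[0,0,0,0,0,0,0],[255,0,0,0,0,0,0],[255,0,0,0,0,0,0],[255,0,0,0,0,0,0]])

```text
t: 5.2
ee_pos: [571.4, -244.2, 83.8]
orientation: [-0.803, 1.417, 0.802]
ft_force: [0.4, -0.8, -0.0]
width: 61.4
```

apply_moves(increments=[[255,0,0,0,0,0,0],[255,0,0,0,0,0,0],[255,0,0,0,0,0,0],[255,0,0,0,0,0,0],[255,0,0,0,0,0,0],[255,0,0,0,0,0,0],[255,0,0,0,0,0,0],[255,0,0,0,0,0,0]])

```text
t: 6.2
ee_pos: [570.3, -245.1, 83.2]
orientation: [-0.804, 1.419, 0.803]
ft_force: [-3.7, -5.5, 2.2]
width: 9.7
```

```bash
python3 -c "
from h import *
plan([571,-244.5,83],59.3);print(status.get_obs()['moment'])"
```

```text
t 6.2 pos [ 570.3 -245.1   83.2] jawyaw 59.1 width 9.7 F [-3.7 -5.5  2.2] q [-0.42  0.61  1.72 -0.    0.81 -1.45]
 shift tool [ 0.2 -0.3  0.9]  tilt fix deg(tool y,z) [ 0.   -0.1  -0.02]
 turn about tool x (down): -0.2 (or 179.8 )
[-0.90155146  0.44842844  0.09481522]
```

apply_moves(increments=[[255,0,0,-1,4,0,0],[255,0,0,0,8,0,0],[255,0,0,0,10,0,0],[255,0,0,0,10,0,0],[255,0,0,0,10,0,0],[255,0,0,0,10,0,0],[255,0,0,0,8,0,0],[255,0,0,0,0,0,0]])

```text
t: 7.2
ee_pos: [570.5, -245.1, 83.2]
orientation: [0.012, 1.571, -0.012]
ft_force: [-0.5, -1.1, 1.0]
width: 9.7
```

```bash
python3 -c "
from h import *
plan([571,-244.5,83],59.3);print(status.get_obs()['moment'])"
```

```text
t 7.2 pos [ 570.5 -245.1   83.2] jawyaw -0.9 width 9.7 F [-0.5 -1.1  1. ] q [-0.42  0.61  1.72 -0.    0.81 -0.41]
 shift tool [0.2 0.6 0.5]  tilt fix deg(tool y,z) [0.   0.   0.01]
 turn about tool x (down): -60.2 (or 119.8 )
[-0.28005387 -0.09810117 -0.06892585]
```

apply_moves(increments=[[255,0,0,0,6,0,0],[255,0,0,0,10,0,0],[255,0,0,0,10,0,0],[255,0,0,0,10,0,0],[255,0,0,0,10,0,0],[255,0,0,0,10,0,0],[255,0,0,0,10,0,0],[255,0,0,0,4,0,0]])

```text
t: 8.2
ee_pos: [570.8, -245.3, 83.2]
orientation: [0.96, 1.347, -0.961]
ft_force: [0.7, -2.5, -0.8]
width: 9.6
```

apply_moves(increments=[[255,0,0,0,6,0,0],[255,0,0,0,10,0,0],[255,0,0,0,10,0,0],[255,0,0,0,10,0,0],[255,0,0,0,6,0,0],[255,0,0,0,3,0,0],[255,0,0,0,0,0,0],[255,0,0,0,0,0,0]])

```text
t: 9.2
ee_pos: [570.8, -245.5, 83.2]
orientation: [1.533, 0.96, -1.532]
ft_force: [0.6, -6.1, -2.4]
width: 9.9
```

```bash
python3 -c "
from h import *
plan([571,-244.5,83],59.3);print(status.get_obs()['moment'])"; python3 look.py w3
```

```text
t 9.2 pos [ 570.8 -245.5   83.2] jawyaw -115.8 width 9.9 F [ 0.6 -6.1 -2.4] q [-0.43  0.61  1.72 -0.    0.81  1.6 ]
 shift tool [ 0.2 -0.2 -1. ]  tilt fix deg(tool y,z) [-0.    0.03 -0.06]
 turn about tool x (down): 4.9 (or -175.1 )
[-0.90243057 -0.07593229  0.02487932]
t 9.2 pos [ 570.8 -245.5   83.2] jawyaw -115.8 width 9.9 F [ 0.6 -6.1 -2.4] q [-0.43  0.61  1.72 -0.    0.81  1.6 ]
 shift tool [0. 0. 0.]  tilt fix deg(tool y,z) [-0.    0.03 -0.06]
```

View pics/w3.png

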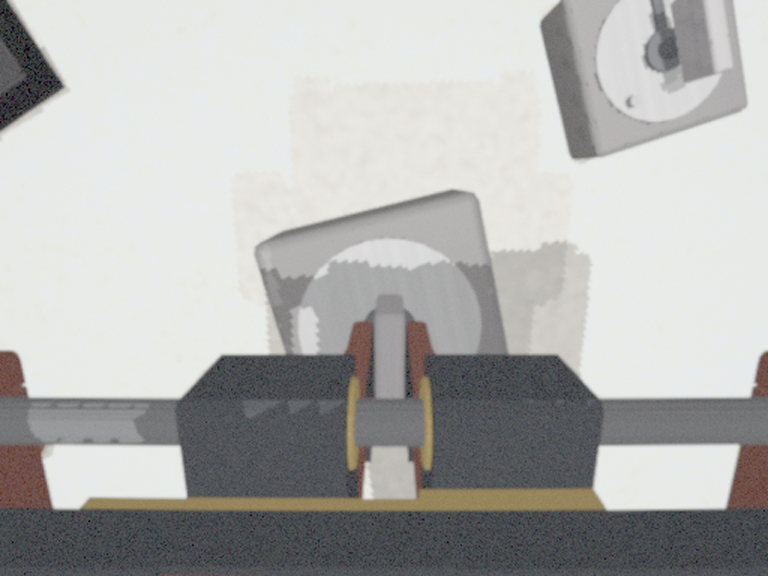

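apply_moves(increments=[[255,0,0,0.8,6,0,0],[255,0,0,0,8,0,0],[255,0,0,0,6,0,0],[255,0,0,0,3,0,0],[255,0,0,0,0,0,0],[255,0,0,0,0,0,0],[255,0,0,0,0,0,0],[255,0,0,0,0,0,0]])

```text
t: 10.25
ee_pos: [570.6, -245.7, 83.2]
orientation: [1.805, 0.676, -1.804]
ft_force: [5.1, -3.1, -4.6]
width: 9.8
```

```bash
python3 -c "
from h import *
plan([571,-244.5,83],59.3);print(status.get_obs()['moment'],status.get_obs()['joint_torque'])"
```

```text
t 10.25 pos [ 570.6 -245.7   83.2] jawyaw -138.9 width 9.8 F [ 5.1 -3.1 -4.6] q [-0.43  0.61  1.72  0.    0.81  2.  ]
 shift tool [ 0.2 -0.6 -1.1]  tilt fix deg(tool y,z) [ 0.   -0.03 -0.04]
 turn about tool x (down): -18.2 (or 161.8 )
[-0.45980191 -0.78219004  0.05713849] [  0.38316806 -60.16940117 -18.7438041    0.20596124   1.45472791
   0.0612651 ]
```

apply_moves(increments=[[255,0,0,0,2,0,0],[255,0,0,0,2,0,0],[255,0,0,0,1,0,0],[255,0,0,0,0,0,0],[255,0,0,0,0,0,0],[255,0,0,0,0,0,0],[255,0,0,0,0,0,0],[255,0,0,0,0,0,0]])

```text
t: 11.25
ee_pos: [570.6, -245.7, 83.2]
orientation: [1.86, 0.606, -1.859]
ft_force: [4.8, -1.8, -4.1]
width: 10.1
```

```bash
python3 -c "
from h import *
plan([571,-244.5,83],59.3);print(status.get_obs()['moment'],status.get_obs()['joint_torque'])"
```

```text
t 11.25 pos [ 570.6 -245.7   83.2] jawyaw -143.9 width 10.1 F [ 4.8 -1.8 -4.1] q [-0.43  0.61  1.72 -0.    0.81  2.09]
 shift tool [ 0.2 -0.7 -1. ]  tilt fix deg(tool y,z) [ 0.   -0.01 -0.05]
 turn about tool x (down): -23.2 (or 156.8 )
[-0.39686545 -0.75170469  0.64728968] [ -0.16481459 -60.14198542 -18.70243728   0.50929841   1.44680668
   0.58508014]
```

The turning moment jumped from 0.06 to 0.65 N m, so the key is at the hard stop. I'll release straight open, rise and check.

apply_moves(increments=[[0,0,0,0,0,0,0],[0,0,0,0,0,0,0],[0,0,0,0,0,0,0],[0,0,0,0,0,0,0],[0,-20,0,0,0,0,0],[0,-25,0,0,0,0,0],[0,-25,0,0,0,0,0],[0,0,0,0,0,0,0]])

```text
t: 12.25
ee_pos: [571.8, -246.3, 156.4]
orientation: [1.864, 0.601, -1.856]
ft_force: [0.3, -0.2, -0.7]
width: 85.9
```

```bash
python3 look.py w4;python3 -c "
from h import *
im=br(cv2.imread('pics/w4_raw.png'),.7)[80:300,130:390];cv2.imwrite('pics/w4c.png',cv2.resize(im,(709,600),interpolation=2))"
```

```text
t 12.25 pos [ 571.8 -246.3  156.4] jawyaw -144.0 width 85.9 F [ 0.3 -0.2 -0.7] q [-0.43  0.51  1.69  0.    0.94  2.09]
 shift tool [0. 0. 0.]  tilt fix deg(tool y,z) [ 0.   -0.15 -0.27]
```

View pics/w4c.png

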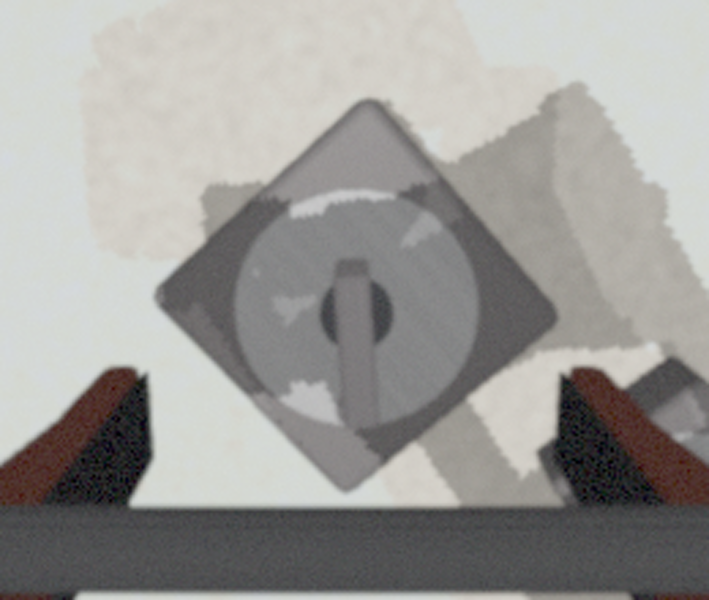

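apply_moves(increments=[[0,-20,-15,0,0,0,0],[0,-20,-25,0,0,0,0],[0,-20,-25,0,0,0,0],[0,-20,-25,0,0,0,0],[0,0,-20,0,0,0,0],[0,0,0,0,0,0,0],[0,0,0,0,0,0,0],[0,0,0,0,0,0,0]])

```text
t: 13.3
ee_pos: [505.7, -157.1, 232.5]
orientation: [1.861, 0.605, -1.862]
ft_force: [-0.2, 0.5, 0.2]
width: 87.4
```

```bash
python3 look.py w5;python3 -c "
from h import *
im=br(cv2.imread('pics/w5_raw.png'),.7)[0:180,150:360];cv2.imwrite('pics/w5c.png',cv2.resize(im,(700,600),interpolation=2))"
```

```text
t 13.3 pos [ 505.7 -157.1  232.5] jawyaw -144.0 width 87.4 F [-0.2  0.5  0.2] q [-0.32  0.28  1.84 -0.    1.02  2.19]
 shift tool [0. 0. 0.]  tilt fix deg(tool y,z) [0.   0.03 0.03]
```

View pics/w5c.png

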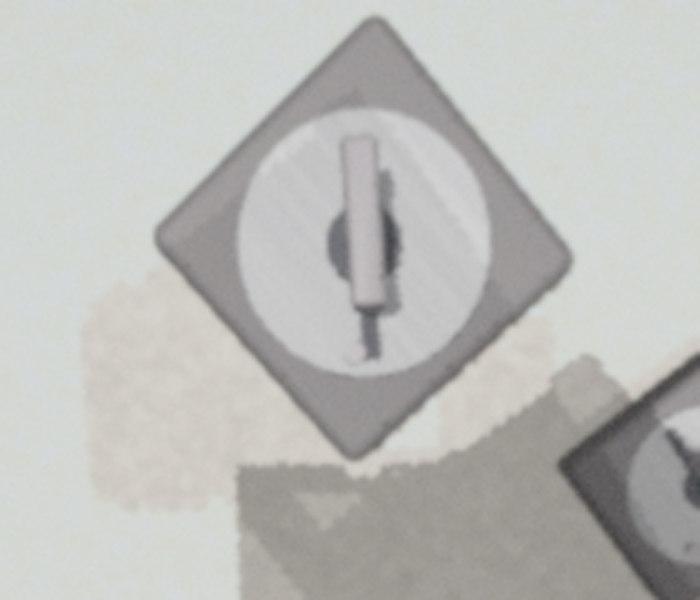

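Pointer (370,335) touches the stop pin (355,350), so the key is fully wound. Next is the tray.

```bash
python3 -c "
from h import *
plan([475,155,232],-90)
ct=np.array([196-40,241-30]);C=cast('top',np.array([(85,148),(700,155),(80,437),(695,444)])/10+ct,52);print(C.round(1))
print(cast('top',np.array([(437,230),(437,370)])/10+ct,88.5))"
```

```text
t 13.35 pos [ 505.7 -157.1  232.6] jawyaw -144.0 width 87.6 F [-0.5  0.2  0.3] q [-0.32  0.28  1.84 -0.    1.02  2.19]
 shift tool [   0.7 -270.5 -158.7]  tilt fix deg(tool y,z) [0.   0.03 0.03]
 turn about tool x (down): -54.0 (or 126.0 )
[[530.7 270.7  52. ]
 [530.1  87.   52. ]
 [445.4 267.9  52. ]
 [444.7  86.6  52. ]]
[[504.29240659 159.94211267  88.5       ]
 [464.22720113 158.56781123  88.5       ]]
```

apply_moves(increments=[[0,0,-20,-10,0,0,0],[0,0,-40,-24,0,0,0],[0,0,-45,-27,0,0,0],[0,0,-45,-27,0,0,0],[0,0,-45,-27,0,0,0],[0,0,-45,-26,0,0,0],[0,0,-22,-13,0,0,0],[0,0,-8,-5,0,0,0]])

```text
t: 14.35
ee_pos: [476.5, 107.5, 232.6]
orientation: [1.866, 0.745, -1.822]
ft_force: [-0.2, -0.1, -0.4]
width: 88.2
```

apply_moves(increments=[[0,0,0,0,-6,0,0],[0,0,0,0,-10,0,0],[0,0,0,0,-10,0,0],[0,0,0,0,-10,0,0],[0,0,0,0,-10,0,0],[0,0,0,0,-8,0,0],[0,0,0,0,0,0,0],[0,0,0,0,0,0,0]])

```text
t: 15.35
ee_pos: [476.6, 106.9, 232.7]
orientation: [1.221, 1.3, -1.125]
ft_force: [-0.6, -0.4, -0.1]
width: 87.3
```

```bash
python3 look.py w6
```

```text
t 15.35 pos [476.6 106.9 232.7] jawyaw -86.4 width 87.3 F [-0.6 -0.4 -0.1] q [0.15 0.22 1.93 0.1  0.99 1.6 ]
 shift tool [0. 0. 0.]  tilt fix deg(tool y,z) [-0.   -4.68  0.02]
```

View pics/w6.png

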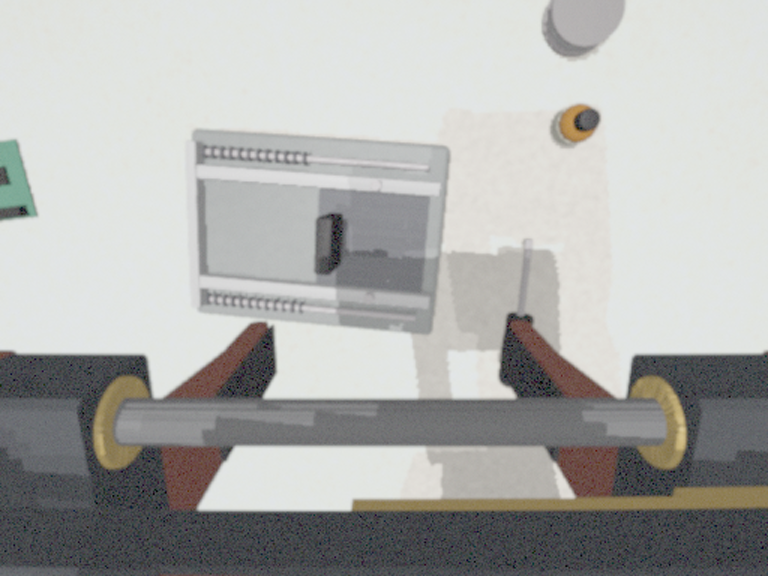

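```bash
python3 -c "
from h import *
im=br(cv2.imread('pics/w6_raw.png'),.55)[80:230,115:315];cv2.imwrite('pics/w6c.png',cv2.resize(im,(800,600),interpolation=2))"
```

```text
(no output)
```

View pics/w6c.png

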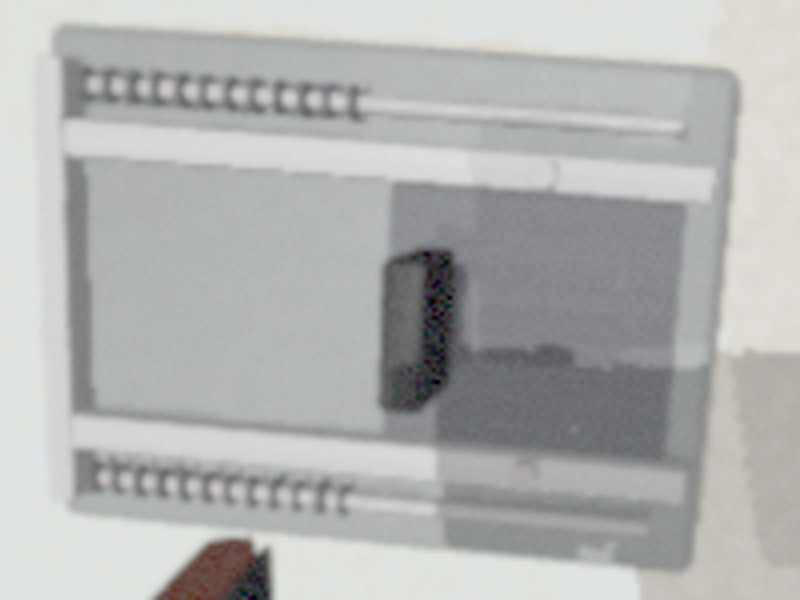

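```bash
python3 - <<'E'
from h import *
import pickle
o=pickle.load(open("pics/w6.pkl","rb"))
f=lambda L:np.array(L)/4+[115,80]-.4
c=lambda L,z:cast("wrist",f(L),z,o)
S=c([(548,176),(525,468)],57);print("studs",S.round(1),np.linalg.norm(S[0]-S[1]))
E_=c([(690,205),(668,460)],46.5);print("edge",E_.round(1))
H=c([(388,262),(426,252),(418,390),(382,396)],88.5);print("handle",H.round(1),H.mean(0).round(1))
R=c([(65,138),(712,185),(72,430),(685,487)],52);print("rails",R.round(1),np.degrees(np.arctan2(-(R[0]-R[1])[0],(R[0]-R[1])[1])),np.degrees(np.arctan2(-(R[2]-R[3])[0],(R[2]-R[3])[1])))
E
python3 -c "
from h import *
plan([486,158,160],-90)"
```

```text
studs [[532.6 134.3  57. ]
 [450.2 136.2  57. ]] 82.40364712743484
edge [[527.   95.3  46.5]
 [453.3  95.4  46.5]]
handle [[509.7 170.2  88.5]
 [512.9 160.6  88.5]
 [477.5 161.5  88.5]
 [475.1 170.9  88.5]] [493.8 165.8  88.5]
rails [[534.2 272.7  52. ]
 [533.   89.9  52. ]
 [448.8 274.1  52. ]
 [447.1  89.9  52. ]] -0.39014145891421553 -0.5468430243085518
t 15.4 pos [476.6 107.  232.7] jawyaw -86.4 width 87.6 F [-0.7  0.2 -0.3] q [0.15 0.22 1.93 0.1  0.99 1.6 ]
 shift tool [ 76.6  12.7 -44.1]  tilt fix deg(tool y,z) [-0.   -4.68  0.02]
 turn about tool x (down): 3.6 (or -176.4 )
```

apply_moves(increments=[[0,0,0,0,2,-2.3,0],[0,0,0,0,2.1,-2.4,0],[0,5,0,0,0,0,0],[0,5,0,-10,0,0,0],[0,10,5,-15,0,0,0],[0,10,7,-15,0,0,0],[0,0,3,-10,0,0,0],[0,0,0,-5,0,0,0]])

```text
t: 16.4
ee_pos: [491.9, 163.2, 202.5]
orientation: [1.211, 1.209, -1.215]
ft_force: [-0.3, -1.3, -1.1]
width: 87.8
```

```bash
python3 look.py w7; python3 -c "
from h import *
plan([491.5,165.3,66],-90.4)
im=br(cv2.imread('pics/w7_raw.png'),.55)[80:305,110:410];cv2.imwrite('pics/w7c.png',cv2.resize(im,(800,600),interpolation=2))"
```

```text
t 16.4 pos [491.9 163.2 202.5] jawyaw -90.3 width 87.8 F [-0.3 -1.3 -1.1] q [0.3  0.31 1.89 0.   0.95 1.87]
 shift tool [0. 0. 0.]  tilt fix deg(tool y,z) [0.   0.02 0.19]
t 16.45 pos [491.8 163.3 202.7] jawyaw -90.3 width 87.8 F [-0.5  1.1  0.2] q [0.3  0.31 1.89 0.   0.95 1.87]
 shift tool [ 1.367e+02  1.000e-01 -2.000e+00]  tilt fix deg(tool y,z) [-0.    0.    0.18]
 turn about tool x (down): 0.1 (or -179.9 )
```

View pics/w7c.png

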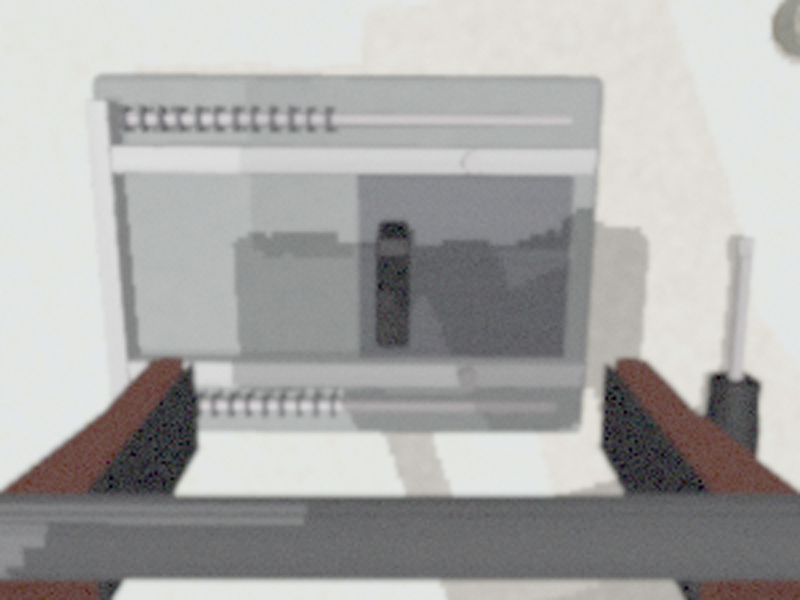

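Run:
```python
from h import *
import pickle
o=pickle.load(open("pics/w7.pkl","rb"))
f=lambda L:np.array(L)*.375+[110,80]-.3
c=lambda L,z:cast("wrist",f(L),z,o)
print("studs",c([(471,161),(468,377)],57).round(1))
print("edge",c([(573,178),(563,357)],46.5).round(1))
H=c([(376,240),(411,240),(410,346),(376,346)],88.5);print("handle",H.round(1),H.mean(0).round(1))
```

```text
studs [[533.7 137.2  57. ]
 [448.6 136.8  57. ]]
edge [[526.2  96.6  46.5]
 [453.3  97.1  46.5]]
handle [[509.6 171.9  88.5]
 [509.6 160.   88.5]
 [471.7 160.3  88.5]
 [471.7 172.3  88.5]] [490.6 166.1  88.5]
```

apply_moves(increments=[[0,15,-0.5,-3,0,0,0],[0,25,-0.5,0,0,0,0],[0,25,0,0,0,0,0],[0,25,0,0,0,0,0],[0,25,0,0,0,0,0],[0,15,0,0,0,0,0],[0,6.5,0,0,0,0,0],[0,0,0,0,0,0,0]])

```text
t: 17.45
ee_pos: [490.2, 165.2, 66.1]
orientation: [1.211, 1.209, -1.216]
ft_force: [0.0, 0.6, -0.4]
width: 87.7
```

```bash
python3 look.py w8
```

```text
t 17.45 pos [490.2 165.2  66.1] jawyaw -90.3 width 87.7 F [ 0.   0.6 -0.4] q [0.3  0.53 1.96 0.   0.66 1.88]
 shift tool [0. 0. 0.]  tilt fix deg(tool y,z) [0.   0.02 0.19]
```

View pics/w8.png

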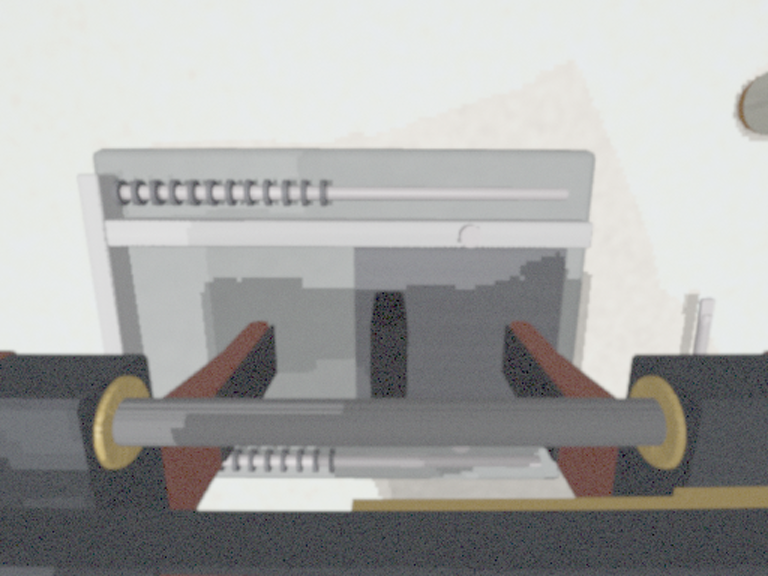

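apply_moves(increments=[[255,0,0,0,0,0,0],[255,0,0,0,0,0,0],[255,0,0,0,0,0,0],[255,0,0,0,0,0,0],[255,0,0,0,0,0,0],[255,0,0,0,0,0,0],[255,0,0,0,0,0,0],[255,0,0,0,0,0,0]])

```text
t: 18.5
ee_pos: [490.2, 165.4, 66.2]
orientation: [1.212, 1.209, -1.216]
ft_force: [-1.3, 4.2, -1.4]
width: 11.6
```

```bash
python3 look.py w9
```

```text
t 18.5 pos [490.2 165.4  66.2] jawyaw -90.3 width 11.6 F [-1.3  4.2 -1.4] q [0.3  0.53 1.96 0.   0.66 1.88]
 shift tool [0. 0. 0.]  tilt fix deg(tool y,z) [-0.    0.    0.18]
```

View pics/w9.png

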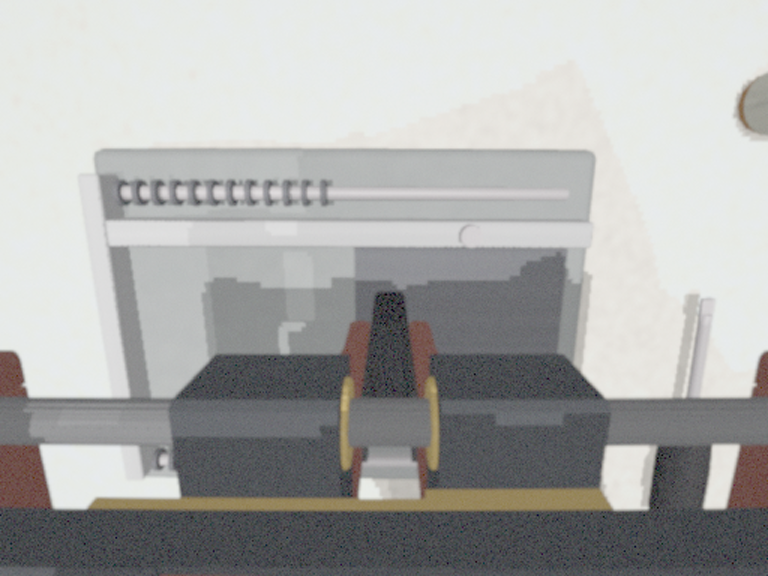

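apply_moves(increments=[[255,0,0,-3,0,0,0],[255,0,0,-7,0,0,0],[255,0,0,-8,0,0,0],[255,0,0,-8,0,0,0],[255,0,0,-6,0,0,0],[255,0,0,-3,0,0,0],[255,0,0,-1,0,0,0],[255,0,0,0,0,0,0]])

```text
t: 19.55
ee_pos: [490.5, 201.0, 66.1]
orientation: [1.211, 1.208, -1.216]
ft_force: [0.9, -6.2, 0.7]
width: 12.2
```

```bash
python3 look.py w10
```

```text
t 19.55 pos [490.5 201.   66.1] jawyaw -90.3 width 12.2 F [ 0.9 -6.2  0.7] q [0.37 0.54 1.93 0.   0.68 1.94]
 shift tool [0. 0. 0.]  tilt fix deg(tool y,z) [0.   0.07 0.18]
```

View pics/w10.png

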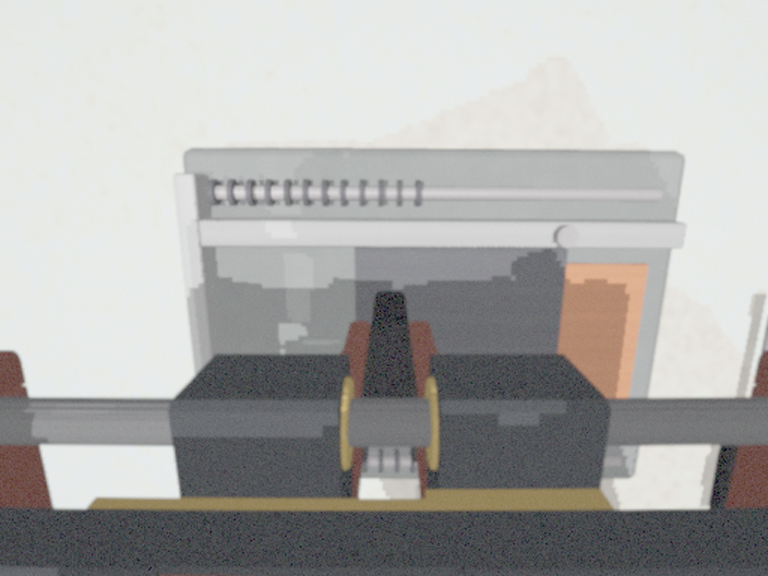

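Run:
```python
from h import *
import pickle
for n,st in(("w10",(567,236)),("w9",(471,236))):
    o=pickle.load(open(f"pics/{n}.pkl","rb"));im=cv2.imread(f"pics/{n}_raw.png")
    f=lambda L:np.array(L)/1.5-.17
    print(n,"stud",cast("wrist",f([st]),57,o).round(1))
    for r in(185,205,220):
        row=im[r-1:r+2,350:450].mean(0); 
        g=row[:,2] if n=="w10" else row.mean(1)
        d=np.diff(cv2.GaussianBlur(g.reshape(1,-1),(5,1),0)[0]);k=350+.5+d.argmax()
        print(r,k,cast("wrist",[(k,r)],46.5,o).round(1))
        if n=="w10":
            d2=350.5+np.diff(cv2.GaussianBlur((row[:,2]-row[:,0]).reshape(1,-1),(5,1),0)[0]).argmin();print("  strip end",d2,cast("wrist",[(d2,r)],41,o).round(1))
cv2.imwrite("pics/w10c.png",cv2.resize(br(im:=cv2.imread("pics/w10_raw.png"),.6)[140:240,340:460],(720,600),interpolation=2))
```

```text
w10 stud [[533.7 136.6  57. ]]
185 376.5 [[515.5 131.6  46.5]]
  strip end 430.5 [[514.1  95.7  41. ]]
205 441.5 [[502.8  90.4  46.5]]
  strip end 427.5 [[501.2  95.8  41. ]]
220 438.5 [[493.1  90.9  46.5]]
  strip end 425.5 [[491.2  95.8  41. ]]
w9 stud [[533.5 136.3  57. ]]
185 394.5 [[515.2  85.3  46.5]]
205 386.5 [[502.7  88.8  46.5]]
220 390.5 [[493.   85.4  46.5]]
```

View pics/w10c.png

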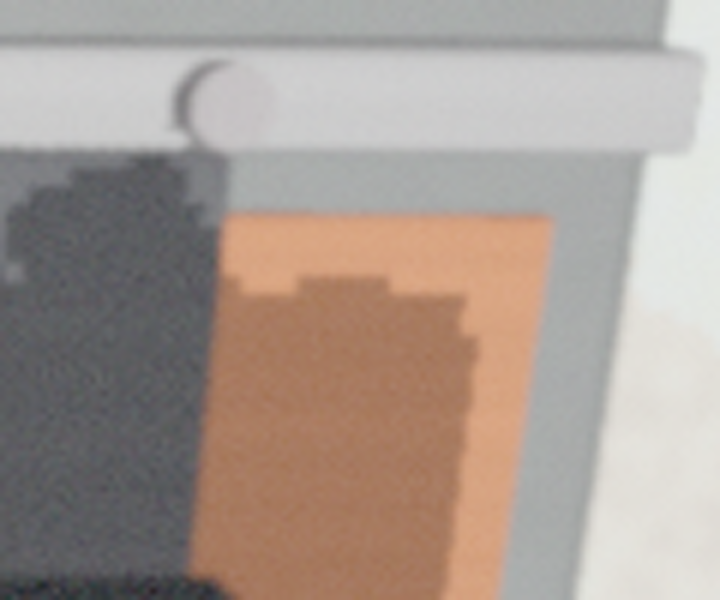

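apply_moves(increments=[[255,0,0,-2,0,0,0],[255,0,0,-1.5,0,0,0],[255,0,0,-0.9,0,0,0],[255,0,0,0,0,0,0],[255,0,0,0,0,0,0],[255,0,0,0,0,0,0],[255,0,0,0,0,0,0],[255,0,0,0,0,0,0]])

```text
t: 20.6
ee_pos: [490.5, 205.2, 66.1]
orientation: [1.21, 1.208, -1.216]
ft_force: [2.0, -7.5, 0.2]
width: 11.9
```

```bash
python3 look.py w11
python3 - <<'E'
from h import *
import pickle
o=pickle.load(open("pics/w11.pkl","rb"));im=cv2.imread("pics/w11_raw.png")
m=(im[:,:,2].astype(int)-im[:,:,0]>25)
for r in(185,200,215,225):
    x=np.where(m[r,345:470])[0]+345;print(r,x.min(),x.max(),cast("wrist",[(x.min()-.5,r)],46.5,o)[0,:2].round(1),cast("wrist",[(x.max()+.5,r)],41,o)[0,:2].round(1))
cv2.imwrite("pics/w11c.png",cv2.resize(br(im,.6)[140:240,340:460],(720,600),interpolation=2))
print(o["qvel"].round(4))
t=br(get_image("top")[:,:,::-1].copy());cv2.imwrite("pics/top1.png",cv2.resize(t[90:300,70:440],(800,454),interpolation=2))
E
```

```text
t 20.6 pos [490.5 205.2  66.1] jawyaw -90.3 width 11.9 F [ 2.  -7.5  0.2] q [ 0.37  0.54  1.93 -0.    0.68  1.95]
 shift tool [0. 0. 0.]  tilt fix deg(tool y,z) [0.   0.07 0.18]
185 376 437 [515.5 136.5] [514.1  95.5]
200 375 435 [506.2 136.2] [504.4  95.4]
215 373 433 [496.6 136.6] [494.5  95.3]
225 372 431 [490.1 136.6] [487.8  95.7]
[0.0005 0.0013 0.0019 0.0006 0.002  0.0006]
```

View pics/w11c.png

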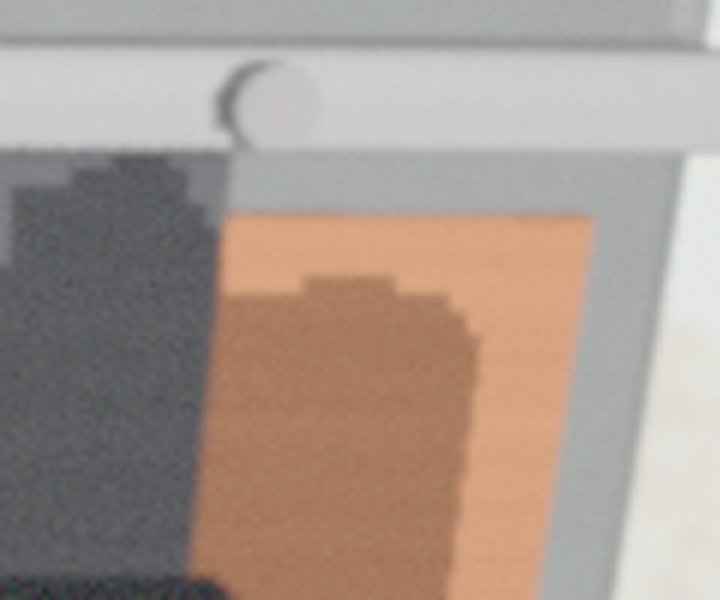

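View pics/top1.png

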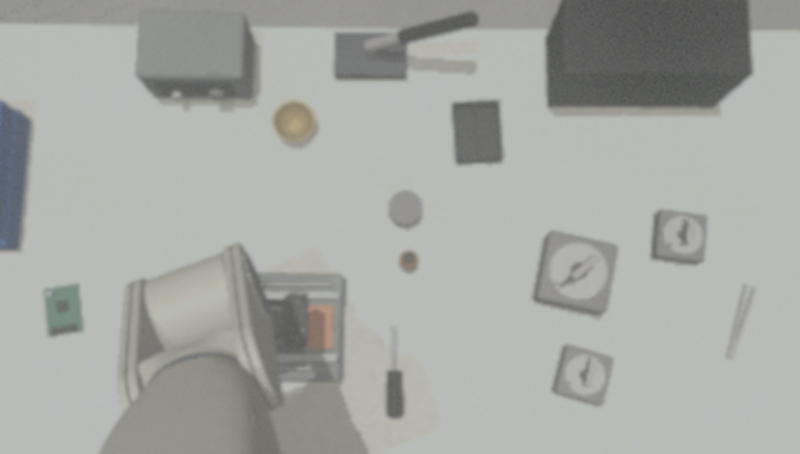

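```bash
python3 -c "
from h import *
from workcell import close_job
plan([490.5,205.2,66]);print(close_job())"
```

```text
t 20.7 pos [490.5 205.2  66.1] jawyaw -90.3 width 12.1 F [ 2.4 -8.2 -0.1] q [ 0.37  0.54  1.93 -0.    0.68  1.95]
 shift tool [ 0.1 -0.  -0. ]  tilt fix deg(tool y,z) [-0.    0.07  0.18]
the job is handed in; nothing more can be done
None
```

The timer is fully wound and the shutter is held still at half travel. I handed the job in at 20.7 s.

- **Timer:** I gripped the large timer's key and turned it clockwise about 203° in stages (60°, 70°, 45°, 23° and 5°). I never let go between stages, because one grip covered the whole turn. At the end the turning moment jumped from 0.06 to 0.65 N m. A close view after release showed the pointer against the stop pin. The shutter stayed shut until then.
- **Shutter:** I gripped the handle and slid it in two steps, 35.6 mm and then to 39.8 mm by the arm's own reading. The shutter edge is at y = 136.5 mm and the studs are at about 136.5 mm.
- **Disagreement:** The camera's estimate of the exposed strip was about 41 mm against the expected 40 mm. That is within the calibration error. No check showed it clearly past half.
- **Last state:** The arm was still, the spring force on the tool was 7.5–8 N, and the grip width was 12 mm. The loose items looked unmoved in the last top view, by eye only.
- **One slip:** On the way to the tray the arm lagged and tilted by about 5° in free air. I corrected this before going down to the handle.

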